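Start a stand-alone drive copy

TASK

Start the overnight drive copy: switch on the power bar with its rocker, then press the dock's round power button in until it stays down, then press the dock's long copy key and keep it down for at least two seconds before letting go and moving clear. Only press, with the fingertips: pick nothing up, do not press the square eject key, and leave the drives in their bays and everything else on the shelf where it stands.

Things in the scene. Friction and masses are not known exactly. Their poses are not given: they have to be found in the camera images.
- power_bar: White power bar fixed to the shelf, 270 mm long (its x), 62 mm wide (its y), top face 36 mm above the shelf; origin at the centre of its underside. The black rocker is near its -x end (pivot line parallel to its y, at x = -95 mm); three outlets in the middle; at the +x end a black plug-in supply, 46 x 62 mm, rises to 74 mm above the shelf.
- bar_rocker (a joint): Angle of the bar's black rocker (34 mm along the bar, 24 mm wide): 0 off, 0.36 rad on. Off, its half towards the outlets (bar's +x) slopes up to an outer edge 6 mm high; pushed down there with about 3.5 N it goes over, stays as left, and when fully on lies level 3.5 mm above the bar's top. Keep to the outer part of that half: past the pivot the other half rises.
- rocker_on_face (a point): Point on the upper face of the rocker's raised (on) half, on the bar's centre line, 13 mm from the pivot, 4 mm from the half's outer edge; moves with the rocker. Off: about 44 mm above the shelf; on: 39.5 mm. Press here or up to 5 mm farther out.
- drive_dock: Black two-bay drive dock fixed to the shelf, 150 mm deep (its x), 180 mm wide (its y), keys at its front (-x); origin at the centre of its underside. Front deck 58 mm above the shelf; bay block behind (x over 12 mm) 70 mm. Grey keys in a row at x = -48 mm: round power y = +58, square eject y = +10, long copy y = -46 mm. They stand 6.5 mm above the deck, 2 mm when fully down.
- dock_power (a joint): Travel of the round power button (24 mm diameter): 0 = out (off), 0.0045 m = fully in. It needs about 3 N all the way and stays in.
- power_top (a point): Centre of the top of the round power button, 64.5 mm above the shelf when out, 60 mm when in.
- dock_copy (a joint): Travel of the long copy key (19 mm in the dock's x, 47 mm in its y): 0 = up, 0.0045 m = fully down. Sprung: about 1.4 N starts it, about 3.4 N holds it fully down, and it comes back up when let go.
- copy_top (a point): Centre of the top of the long copy key, 64.5 mm above the shelf when up, 60 mm when down.
- dock_eject (a joint): Travel of the small square eject key (17 x 17 mm) between the other two: 0 = up, 0.0045 m = down, sprung like the copy key. Not to be pressed.
- eject_top (a point): Centre of the top of the square eject key, 64.5 mm above the shelf when up.
- drive_front: Loose bare drive, 7 x 70 x 100 mm, standing upright in the front bay (28 mm deep); origin at the centre of its lower edge. Its top is 142 mm above the shelf. Leave it.
- drive_rear: Loose bare drive of the same size, upright in the rear bay; origin at the centre of its lower edge. Leave it.
- zoom_lens: Black wide zoom lens standing on its mount end, 84 mm diameter, 117 mm tall, loose; origin at the centre of its underside. Leave it.
- body_cap: Orange silicone body cap lying flat, 60 mm diameter, 11 mm thick, loose; origin at the centre of its underside. Leave it.
- card_case: Grey memory card case lying flat, 70 x 100 x 23 mm, loose; origin at the centre of its underside. Leave it.
- coaster: Glass coaster, 98 x 98 mm, 8 mm thick, loose; origin at the centre of its underside. Leave it.
- clip_holder: Stainless spring clip holder: round foot 52 mm diameter, stem and clip, 110 mm tall, loose; origin at the centre of its underside. Leave it.
- drawer_lip (a point): Middle of the front edge of the finger lip of the half-open upper drawer of a white plastic organizer, 108 mm above the shelf. The organizer (200 mm wide, 150 mm deep, 120 mm tall) is fixed at the left edge of the shelf (+y) with its drawers facing the middle. Leave the drawer as it is.
Not all that is in view belongs to the job. What is shaped like the drive_dock but blue or red is not meant.

How it is judged (in metres and radians):
On the way, in this order (a step that is already met when the one before it is completed fails the run):
1. the power bar's rocker is switched on (value of joint bar_rocker above 0.27 rad), for 0.1 s.
2. the dock's round power button is pressed in and stays in (value of joint dock_power above 0.0032 m and value of joint bar_rocker above 0.27 rad), for 0.1 s.
3. the long copy key is held down for two seconds (all of step 2 and value of joint dock_copy above 0.003 m), for 2 s.
At the end, for the whole second after the job is handed in: The rocker is on (over 0.27 rad), the round power button is in (over 3.2 mm), the copy and eject keys are up again (under 1 mm), after the three were operated in that order with the copy key held down (over 3 mm) for two seconds without a break (all of step 2 and value of joint each of dock_copy, dock_eject below 0.001 m); the robot touches nothing.
It fails at once if the copy key is pressed while the power bar or the dock is still off (value of joint dock_copy above 0.003 m and (value of joint bar_rocker below 0.27 rad or value of joint dock_power below 0.0032 m)).
It fails at once if the square eject key is pressed (over 2 mm) (value of joint dock_eject above 0.002 m).
It fails at once if a drive is lifted or pulled (moved over 12 mm, or over 0.3 rad off upright) (distance of any of drive_front, drive_rear from where it was at the start of the episode above 0.012 m or angle between any of drive_front, drive_rear's own z axis and vertical above 0.3 rad).
It fails at once if the lens, body cap, card case, coaster or clip holder is moved (over 15 mm), lifted or knocked over (over 0.4 rad) (distance of any of zoom_lens, body_cap, card_case, coaster, clip_holder from where it was at the start of the episode above 0.015 m or angle between any of zoom_lens, clip_holder's own z axis and vertical above 0.4 rad).
It fails at once if the organizer's drawer is moved (over 15 mm) (distance of drawer_lip from where it was at the start of the episode above 0.015 m).
It also fails if it takes over 64 s, if anything falls off the work surface, if the arm or the gripper's body presses on something with over 40 N, if the wrist force passes 120 N, or if a joint passes its speed limit or range.

ROBOT

A 6-joint arm with a two-finger parallel gripper is mounted at the origin on the work surface. World frame = base frame: x ahead of the robot, y to its left, z up, the work surface at z = 0. Lengths are in m, angles in degrees, forces in N, time in s.
With the tool pointing down it reaches from about 0.4 to 0.825 m from the base axis. Payload 7 kg.
Tool frame: the origin (TCP) lies midway between the tips of the shut fingers; the grasp point (between the pads) lies 19 mm behind it; z points along the fingers, y is the direction in which the jaws open and shut (so a half turn about z gives the same grasp; the last joint's range is limited). The gripper opens to 88 mm and grips with 3 to 60 N. Pads are 19 mm wide; open, the fingers measure 130 mm over their backs; the gripper's body (78 mm by 193 mm) begins 47 mm behind the grasp point.
Start: joints at [16.507, 20.546, 0.682, 0, -70.136, -16.507], TCP at [0.675, -0, 0.227] pointing down, gripper open.
Joint ranges: [-176.03, 176.03], [-82.01, 121.73], [-58.28, 71.71], [-173.87, 95.51], [-174.79, -0.11], [-173.66, 173.66]. Speed limits (degrees/s): [136.94, 136.94, 172.46, 180, 180, 180].

INTERFACE

Orientations are given as [roll, pitch, yaw] about the fixed x, y, z axes, in that order (R = Rz(yaw) Ry(pitch) Rx(roll)).
In Python, from plant import r gives the robot as it stands. The module is installed in compiled form; this text tells all that it offers.
- The arm moves only by the tool send_rows, never from a script. Its argument "motion" is a list of rows, each an object with "travel": the shift along the tool's x, y, z in m, a list of three; "spin": the turn about the tool's z in degrees. In form: [{"travel": [tx, ty, tz], "spin": spin}, ...]. A call has 1 to 5 rows; each row shifts and turns the pose as measured when the row begins, along the tool's axes as they then stand; what a row does not reach is not made up. A row lasts 1/12 s, in which the tool goes at most 41.7 mm and 7.16 degrees, less where a joint would pass 70% of its speed; a pose out of reach is approached as far as the arm can. A call is refused whole if a number of a shift passes 0.0417 or a number of a turn 7.16, either way. A call with a gripper value outside its range is refused whole. "gripper" is the gripper command: -1 is shut, 1 is fully open, values between are in proportion, set as the call begins (left out, the last holds). The fingers move at their own pace and stop on an object; "squeeze" is the grip in N (left out, the last holds). Time passes only in rows, so rows that do not move let the fingers close. It gives the time, the measured TCP pose, the force and the opening at its end, in the units of the state.
- r.get_state(): the state, without advancing time (a new reading comes with each control period).
- r.capture(name): name is "scene" or "side" or "wrist"; returns (picture, depth): 384x512x3 uint8, blue, green, red; 384x512 float32, m along the optical axis (not along the pixel's ray), 0 where there is no reading.
- r.get_calibration(name): a dict with "fov_y" (degrees; the focal length in pixels is half the picture's height over the tangent of half this angle, whatever the lens; pixels are square), "cx", "cy" (the principal point, pixels), "k1" (the pictures are not rectified: a ray, as slopes to the right and down, at radius r is drawn at 1 + k1 r^2 times it, then the intrinsics apply), "origin" and "orientation" of the camera in the world. Camera axes: x right, y down, z forward; pixel columns grow to the right and rows downward; lengths in m; the calibration is good to about 2 mm. A picture is of the moment at which its call begins: read the wrist's pose just before it. get_calibration takes no time and is no camera call; for the wrist camera it gives the pose at the moment of the call.
- r.close_job(): hands the job in, once; it reports no verdict.
Trained networks look in the newest picture that a camera, given by its name, has taken for a name from the list of things; names that differ only in an ending like _2 or _b are one class to them, and where a whole thing is asked for, a point or a joint stands for the part that bears it (a point fixed in the world has none). Each returns a list of dicts, best first, with "conf" (0 to 1); they miss things now and then, are a little off and sometimes report something else, mostly with a low value. They report only what shows in the picture. A call takes as long as a camera call. They do not tell look-alikes from the thing itself.
- r.boxes_of(camera, target): "at" ([x, y, z] in m, in the coordinates of the camera as it stood for that picture, good to about 4 mm: the middle of the surface that is visible of it).
- r.pinpoint(camera, target): "at" ([x, y, z] in m, in the coordinates of the camera as it stood for that picture, good to about 4 mm: a listed point, or the origin of a listed thing).
The state is a dict: "time_s": time; "joints": joint angles; "qd": joint speeds; "joint_torque": joint torques, N m; "tcp_pos": TCP position; "eef_rot": TCP orientation; "contact_force": force on the tool from outside, world axes, zero at the start; "moment": the same for the moment, N m; "gripper_width": finger opening in m.
Only numpy, scipy, OpenCV 4.12 (cv2) and the standard library are available. Lean on these libraries where they do the work, as an engineer would, in place of code of your own. Each camera call takes 0.05 s, during which the arm holds its last target. There are 200 camera calls.

## Working session

There is one attempt and no reset: what is moved stays moved. The work goes in short steps, Python scripts to look and compute and a tool call to move; the robot and the scene stay as the last step left them, time stands still between calls to the robot, and variables do not carry over. Pictures are saved under pics/ and viewed, about 8 in all and at most 12, crops included, and the job is handed in when it is done.

Besides the shell and the picture viewer there is one more tool, called after ">>>" by a JSON object that holds its "method" and its "body", one argument or row to a line. send_rows: Moves the arm, as the interface text tells. Its arguments: {"type":"object","properties":{"motion":{"type":"array"},"gripper":{"type":"number"},"squeeze":{"type":"number"}},"required":["motion"]}

```bash
mkdir -p pics
cat > h.py <<'E'
import numpy as np,cv2
from scipy.spatial.transform import Rotation as R
from plant import r
def camT(c):
    k=r.get_calibration(c); o=np.array(k["orientation"],float)
    M=o if o.shape==(3,3) else R.from_euler('xyz',o,degrees=True).as_matrix()
    return k,M,np.array(k["origin"])
def w(T,p): return T[1]@np.array(p)+T[2]
def shot(c,fn=None):
    T=camT(c); im,d=r.capture(c)
    if fn: cv2.imwrite('pics/'+fn,im)
    return T,im,d
def find(c,T,names,n=3):
    for t in names:
        for f in ('pinpoint',):
            print(c,t,[(np.round(w(T,q["at"]),3).tolist(),round(q["conf"],2),px(T,q["at"])) for q in getattr(r,f)(c,t)[:n]])
def px(T,p):
    k=T[0]; f=192/np.tan(np.radians(k["fov_y"]/2)); s=np.array(p[:2])/p[2]; s=s*(1+k["k1"]*(s@s))
    return [int(k["cx"]+f*s[0]),int(k["cy"]+f*s[1])]
E
python3 - <<'E'
from h import *
print(r.get_state()); 
for c in ("scene","side"):
    T=shot(c,c+'1.png')[0]; print(T[0])
    find(c,T,["power_bar","rocker_on_face","drive_dock","power_top","eject_top","copy_top"])
a=np.hstack([cv2.imread('pics/scene1.png'),cv2.imread('pics/side1.png')]); cv2.imwrite('pics/both.png',cv2.resize(a,(800,300)))
E
```

```text
{'time_s': 0.0, 'joints': array([ 1.65093854e+01,  2.05891732e+01,  6.33415441e-01, -2.23006006e-02,
       -7.01339758e+01, -1.65048095e+01]), 'qd': array([ 0.0330716 ,  0.01488529, -0.06679186,  0.08236364, -0.03512699,
       -0.04082373]), 'joint_torque': array([-8.00930356e-04, -5.82726967e+01,  2.93058443e+01,  6.99745238e+00,
        6.93249181e-03, -2.06530804e-04]), 'tcp_pos': array([6.74511033e-01, 1.64994133e-05, 2.25638622e-01]), 'eef_rot': array([ 1.79908007e+02, -5.39543332e-03, -9.00030144e+01]), 'contact_force': array([-0.05463907, -1.00202705,  0.47924113]), 'moment': array([-0.01711439,  0.05106923,  0.00953828]), 'gripper_width': 0.08767249151091124}
{'fov_y': 50.80678215623122, 'cx': 263.5353451743468, 'cy': 199.11542094658137, 'k1': -0.07619332768648297, 'origin': array([1.36499599, 0.39182772, 0.76118393]), 'orientation': array([-125.97647219,   -0.97314805,  113.51445511])}
scene power_bar [([0.63, 0.208, -0.001], 0.58, [306, 267])]
scene rocker_on_face [([0.547, 0.214, 0.045], 0.64, [319, 236]), ([0.629, 0.207, 0.002], 0.5, [306, 266])]
scene drive_dock [([0.2
[... 677 characters left out ...]
4,    1.13810593, -177.05228326])}
side power_bar [([0.623, 0.205, -0.002], 0.75, [205, 258])]
side rocker_on_face [([0.547, 0.21, 0.044], 0.58, [231, 247])]
side drive_dock [([0.254, 0.236, -0.003], 0.65, [342, 270]), ([0.595, -0.198, 0.003], 0.6, [231, 177]), ([0.304, -0.277, -0.004], 0.59, [312, 168])]
side power_top [([0.28, -0.205, 0.062], 0.57, [322, 162]), ([0.204, 0.295, 0.063], 0.48, [368, 269]), ([0.566, -0.136, 0.068], 0.41, [237, 170])]
side eject_top [([0.553, -0.182, 0.066], 0.56, [242, 164]), ([0.213, 0.248, 0.065], 0.38, [362, 254])]
side copy_top [([0.21, 0.196, 0.063], 0.53, [360, 241]), ([0.245, -0.305, 0.059], 0.48, [329, 149]), ([0.545, -0.236, 0.071], 0.44, [246, 155])]
```

View pics/scene1.png

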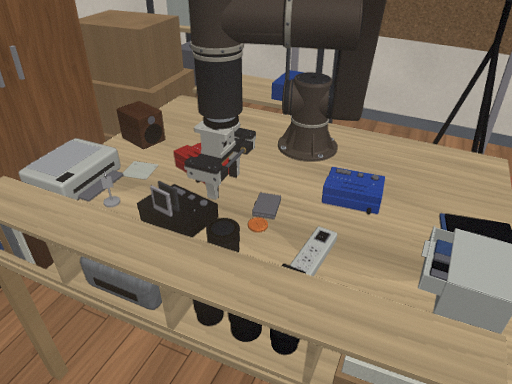

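Docks seen in the scene picture: blue (352,195), red (206,168) and black (178,219). The black one fits, with dark drives standing in it. I'll confirm with a crop and locate the tall neighbours.

Run:
```python
from h import *
T,im,d=shot("scene","scene2.png")
find("scene",T,["drive_front","drive_rear","zoom_lens","clip_holder","drawer_lip","card_case"],1)
T2,im2,d=shot("side")
find("side",T2,["drive_front","zoom_lens","clip_holder","drawer_lip"],1)
a=cv2.resize(im[160:280,120:240],(400,400),interpolation=cv2.INTER_CUBIC);b=cv2.resize(im2[120:280,170:330],(400,400),interpolation=cv2.INTER_CUBIC)
cv2.imwrite('pics/crop.png',np.hstack([a,b]))
```

```text
scene drive_front [([0.623, -0.202, 0.04], 0.5, [173, 213])]
scene drive_rear [([0.654, -0.212, 0.04], 0.55, [164, 218])]
scene zoom_lens [([0.69, -0.001, -0.004], 0.87, [224, 259])]
scene clip_holder [([0.625, -0.207, 0.039], 0.7, [171, 213])]
scene drawer_lip [([0.56, 0.469, 0.11], 0.85, [422, 247])]
scene card_case [([0.436, 0.014, -0.004], 0.89, [266, 208])]
side drive_front [([0.629, -0.209, 0.043], 0.68, [221, 166])]
side zoom_lens [([0.693, 0.001, -0.003], 0.78, [194, 212])]
side clip_holder [([0.612, -0.45, 0.004], 0.73, [234, 143])]
side drawer_lip [([0.553, 0.47, 0.109], 0.92, [211, 312])]
```

View pics/crop.png

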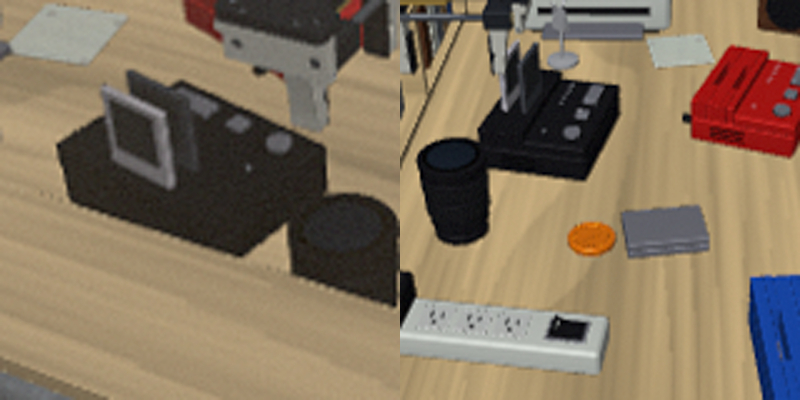

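The crop confirms the black dock: two drives, with its keys towards -x. In the side view the round button is at about (575,132), the eject key at (583,115) and the copy key at (590,95). I'll shut the gripper, turn the jaws across the bar (bar yaw about -4°) and go above the rocker.

>>> {"method": "send_rows", "body": {
  "motion": [
    {"travel":[0,0,0],"spin":-7.16},
    {"travel":[0,0,0],"spin":-7.16},
    {"travel":[0,0,0],"spin":-7.16},
    {"travel":[0,0,0],"spin":-7.16},
    {"travel":[0,0,0],"spin":-7.16}
  ],
  "gripper": -1
}}

```text
time_s: 1.72
tcp_pos: [0.675, -0.0001, 0.2265]
eef_rot: [180.0, 0.0, -54.0]
contact_force: [-0.3, 0.4, 0.3]
gripper_width: 0.06
```

>>> {"method": "send_rows", "body": {
  "motion": [
    {"travel":[0,0,0],"spin":-7.16},
    {"travel":[0,0,0],"spin":-7.16},
    {"travel":[0,0,0],"spin":-7.16},
    {"travel":[0,0,0],"spin":-7.16},
    {"travel":[0,0,0],"spin":-7.16}
  ]
}}

```text
time_s: 2.13
tcp_pos: [0.675, -0.0, 0.2265]
eef_rot: [180.0, 0.0, -18.2]
contact_force: [0.0, 0.1, 0.5]
gripper_width: 0.0263
```

>>> {"method": "send_rows", "body": {
  "motion": [
    {"travel":[0,0,0],"spin":-7.16},
    {"travel":[0,0,0],"spin":-7.16},
    {"travel":[0,0,0],"spin":-5}
  ]
}}

```text
time_s: 2.38
tcp_pos: [0.675, -0.0001, 0.2266]
eef_rot: [180.0, 0.0, 1.5]
contact_force: [-1.0, -0.6, -0.4]
gripper_width: 0.0062
```

>>> {"method": "send_rows", "body": {
  "motion": [
    {"travel":[-0.02,-0.035,0],"spin":0},
    {"travel":[-0.02,-0.035,0],"spin":0},
    {"travel":[-0.02,-0.035,0],"spin":0},
    {"travel":[-0.02,-0.035,0],"spin":0},
    {"travel":[-0.02,-0.035,0],"spin":0}
  ]
}}

```text
time_s: 2.8
tcp_pos: [0.5693, 0.1701, 0.2243]
eef_rot: [179.9, 0.1, 1.4]
contact_force: [-0.1, 0.8, 0.0]
gripper_width: 0.0005
```

>>> {"method": "send_rows", "body": {
  "motion": [
    {"travel":[-0.02,-0.035,0],"spin":0},
    {"travel":[0,0,0],"spin":5.5},
    {"travel":[0,0,0],"spin":0},
    {"travel":[0,0,0],"spin":0}
  ]
}}

```text
time_s: 3.13
tcp_pos: [0.5433, 0.2131, 0.2255]
eef_rot: [-180.0, -0.0, -3.6]
contact_force: [-0.1, -0.5, -0.7]
gripper_width: 0.0005
```

Run:
```python
from h import *
s=r.get_state(); print(s["tcp_pos"],s["eef_rot"])
T,im,d=shot("wrist","w1.png"); print(T[2])
find("wrist",T,["power_bar","rocker_on_face"])
k,M,o=T; f=192/np.tan(np.radians(k["fov_y"]/2)); print(k)
```

```text
[0.54327375 0.21306297 0.22546604] [-1.79991093e+02 -2.42534337e-02 -3.64543318e+00]
[0.61543073 0.20770811 0.38358809]
wrist power_bar [([0.629, 0.208, 0.003], 0.81, [257, 102])]
wrist rocker_on_face [([0.549, 0.211, 0.044], 0.91, [258, 168])]
{'fov_y': 69.344690279461, 'cx': 257.8774238663163, 'cy': 188.77748119208866, 'k1': -0.05516463118040573, 'origin': array([0.61543073, 0.20770811, 0.38358809]), 'orientation': array([ 1.64626935e+02,  1.72631700e-02, -9.36482527e+01])}
```

View pics/w1.png

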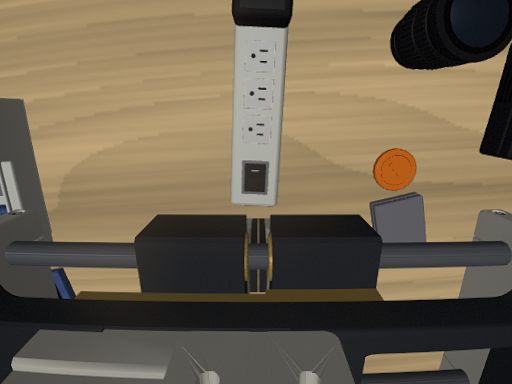

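The wrist view shows the rocker at (255,178), off, with the outlets above it at rows 50–135. The networks put rocker_on_face at about (0.548, 0.2115), so I aim 3 mm farther out.

>>> {"method": "send_rows", "body": {
  "motion": [
    {"travel":[0.008,0.0015,0.03],"spin":0},
    {"travel":[0,0,0.03],"spin":0},
    {"travel":[0,0,0.03],"spin":0},
    {"travel":[0,0,0.03],"spin":0},
    {"travel":[0,0,0],"spin":0}
  ]
}}

```text
time_s: 3.7
tcp_pos: [0.5579, 0.2049, 0.1039]
eef_rot: [-179.8, -0.4, -3.9]
contact_force: [-1.0, -0.3, -1.1]
gripper_width: 0.0006
```

>>> {"method": "send_rows", "body": {
  "motion": [
    {"travel":[0,0,0.015],"spin":0},
    {"travel":[0,0,0.015],"spin":0},
    {"travel":[0,0,0.015],"spin":0},
    {"travel":[0,0,0],"spin":0},
    {"travel":[0,0,0],"spin":0}
  ]
}}

```text
time_s: 4.12
tcp_pos: [0.5628, 0.2006, 0.0612]
eef_rot: [-179.9, -0.4, -4.0]
contact_force: [1.5, 0.3, 0.9]
gripper_width: 0.0001
```

>>> {"method": "send_rows", "body": {
  "motion": [
    {"travel":[-0.0125,-0.01,0],"spin":0},
    {"travel":[0,0,0],"spin":0},
    {"travel":[0,0,0],"spin":0}
  ]
}}

```text
time_s: 4.37
tcp_pos: [0.5538, 0.2113, 0.0656]
eef_rot: [-179.8, -0.6, -4.1]
contact_force: [0.5, 0.0, -0.2]
gripper_width: 0.0001
```

>>> {"method": "send_rows", "body": {
  "motion": [
    {"travel":[-0.003,0,0.005],"spin":0},
    {"travel":[0,0,0.006],"spin":0},
    {"travel":[0,0,0.004],"spin":0},
    {"travel":[0,0,0],"spin":0}
  ]
}}

```text
time_s: 4.7
tcp_pos: [0.5531, 0.212, 0.0531]
eef_rot: [-179.6, -0.9, -4.0]
contact_force: [-0.5, 0.2, -0.0]
gripper_width: 0.0001
```

>>> {"method": "send_rows", "body": {
  "motion": [
    {"travel":[-0.002,0,0.004],"spin":0},
    {"travel":[-0.001,0,0.004],"spin":0},
    {"travel":[0,0,0.003],"spin":0},
    {"travel":[0,0,0.003],"spin":0}
  ]
}}

```text
time_s: 5.03
tcp_pos: [0.5521, 0.2122, 0.0393]
eef_rot: [-179.6, -1.1, -4.0]
contact_force: [-9.5, -1.9, 35.1]
gripper_width: 0.0008
```

>>> {"method": "send_rows", "body": {
  "motion": [
    {"travel":[0,0,-0.005],"spin":0},
    {"travel":[0,0,-0.02],"spin":0},
    {"travel":[0,0,-0.03],"spin":0},
    {"travel":[0,0,-0.03],"spin":0},
    {"travel":[0,0,-0.03],"spin":0}
  ]
}}

```text
time_s: 5.45
tcp_pos: [0.5446, 0.2085, 0.1481]
eef_rot: [179.8, -0.2, -4.1]
contact_force: [0.6, 0.8, -0.1]
gripper_width: 0.0005
```

>>> {"method": "send_rows", "body": {
  "motion": [
    {"travel":[0,0,-0.02],"spin":0},
    {"travel":[0,0,0],"spin":0}
  ]
}}

```text
time_s: 5.62
tcp_pos: [0.5464, 0.21, 0.1747]
eef_rot: [-179.9, -0.5, -4.0]
contact_force: [1.0, -0.1, 0.6]
gripper_width: 0.0003
```

Run:
```python
from h import *
T,im,d=shot("wrist"); find("wrist",T,["rocker_on_face","bar_rocker"])
cv2.imwrite('pics/w2.png',cv2.resize(im[130:230,190:320],None,fx=5,fy=5,interpolation=cv2.INTER_CUBIC))
```

```text
wrist rocker_on_face [([0.55, 0.213, 0.036], 0.6, [254, 179])]Traceback (most recent call last):
  File "<stdin>", line 2, in <module>
  File "h.py", line 16, in find
    print(c,t,[(np.round(w(T,q["at"]),3).tolist(),round(q["conf"],2),px(T,q["at"])) for q in getattr(r,f)(c,t)[:n]])
                                                                                             ~~~~~~~~~~~~^^^^^
ValueError: it knows: body_cap, card_case, clip_holder, coaster, copy_top, drawer_lip, drive_dock, drive_front, drive_rear, eject_top, power_bar, power_top, rocker_on_face, zoom_lens
```

Run:
```python
from h import *
T,im,d=shot("wrist")
u,v=254,179
print(np.round(d[160:212:3,254],4))
cv2.imwrite('pics/w3.png',cv2.resize(im[130:230,190:320],None,fx=5,fy=5,interpolation=cv2.INTER_CUBIC))
```

```text
[0.2965 0.2965 0.2981 0.2988 0.2977 0.2992 0.298  0.2979 0.2996 0.3009
 0.3012 0.3019 0.3011 0.3001 0.2997 0.2997 0.3089 0.312 ]
```

View pics/w3.png

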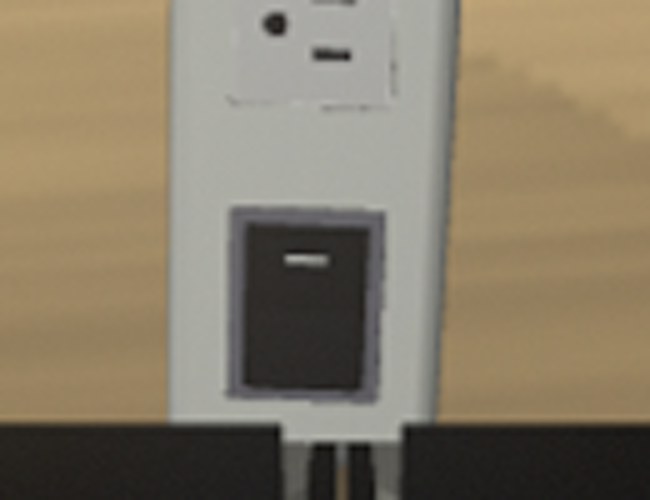

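The rocker now lies level in its frame (crop (305,305)), and the press ended at z = 39.3 mm with 35 N, so it is on. Next I go above the dock's power button.

>>> {"method": "send_rows", "body": {
  "motion": [
    {"travel":[0.005,0.036,-0.006],"spin":0},
    {"travel":[0.005,0.036,-0.006],"spin":0},
    {"travel":[0.005,0.036,-0.006],"spin":0},
    {"travel":[0.005,0.036,-0.006],"spin":0},
    {"travel":[0.005,0.036,0],"spin":0}
  ]
}}

```text
time_s: 6.18
tcp_pos: [0.553, 0.0267, 0.1863]
eef_rot: [179.5, 0.5, -3.5]
contact_force: [1.8, 0.3, 0.4]
gripper_width: 0.0001
```

>>> {"method": "send_rows", "body": {
  "motion": [
    {"travel":[0.005,0.036,0],"spin":0},
    {"travel":[0.005,0.036,0],"spin":0},
    {"travel":[0.005,0.03,0],"spin":4.5},
    {"travel":[0,0,0],"spin":4.5},
    {"travel":[0,0,0],"spin":0}
  ]
}}

```text
time_s: 6.6
tcp_pos: [0.5563, -0.0874, 0.1781]
eef_rot: [179.2, 1.2, -13.2]
contact_force: [0.1, 0.3, 0.4]
gripper_width: 0.0003
```

```bash
cat > d.py <<'E'
from h import *
import sys
T,im,d=shot("wrist",sys.argv[1])
s=r.get_state(); print(s["time_s"],s["tcp_pos"],s["eef_rot"])
find("wrist",T,["drive_dock","power_top","eject_top","copy_top","drive_front"],2)
E
python3 d.py w4.png
```

```text
6.65 [ 0.55602482 -0.08710301  0.17779571] [179.16297014   1.25368322 -12.94861455]
wrist drive_dock [([0.308, -0.275, -0.002], 0.73, [415, 299]), ([0.6, -0.202, -0.004], 0.67, [340, 112])]
wrist power_top [([0.567, -0.133, 0.066], 0.65, [298, 163]), ([0.284, -0.207, 0.055], 0.59, [389, 352])]
wrist eject_top [([0.552, -0.181, 0.062], 0.85, [346, 166]), ([0.265, -0.25, 0.061], 0.69, [422, 359])]
wrist copy_top [([0.544, -0.233, 0.062], 0.78, [397, 163])]
wrist drive_front [([0.626, -0.208, 0.038], 0.76, [354, 87])]
```

View pics/w4.png

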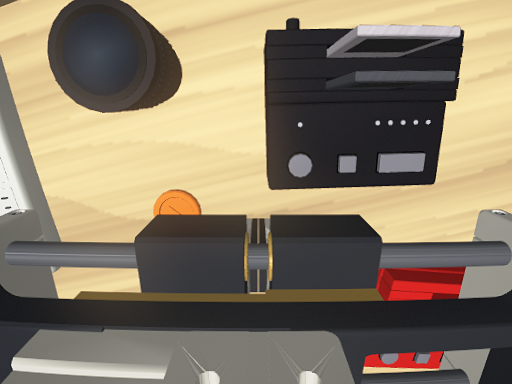

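The wrist view shows the round button at (300,165), the eject key at (347,164) and the copy key at (400,162), which agrees with the networks. Power top is at (0.567, -0.134).

>>> {"method": "send_rows", "body": {
  "motion": [
    {"travel":[0.007,0.014,0.01],"spin":0},
    {"travel":[0.007,0.014,0.02],"spin":0},
    {"travel":[0.006,0.014,0.02],"spin":0},
    {"travel":[0,0,0.02],"spin":0},
    {"travel":[0,0,0],"spin":0}
  ]
}}

```text
time_s: 7.32
tcp_pos: [0.57, -0.1268, 0.1107]
eef_rot: [179.4, 0.6, -11.8]
contact_force: [-1.2, 0.5, -0.5]
gripper_width: 0.0004
```

>>> {"method": "send_rows", "body": {
  "motion": [
    {"travel":[0,0,0],"spin":0}
  ]
}}

```text
time_s: 7.4
tcp_pos: [0.5701, -0.1264, 0.1107]
eef_rot: [179.4, 0.7, -11.7]
contact_force: [-0.3, -0.2, -0.0]
gripper_width: 0.0
```

>>> {"method": "send_rows", "body": {
  "motion": [
    {"travel":[-0.001,0.008,0],"spin":1.3},
    {"travel":[0,0,0.01],"spin":0},
    {"travel":[0,0,0.01],"spin":0},
    {"travel":[0,0,0.01],"spin":0},
    {"travel":[0,0,0],"spin":0}
  ]
}}

```text
time_s: 7.82
tcp_pos: [0.5693, -0.1328, 0.0827]
eef_rot: [179.4, 0.3, -12.9]
contact_force: [-0.1, -0.1, -0.9]
gripper_width: 0.0003
```

>>> {"method": "send_rows", "body": {
  "motion": [
    {"travel":[-0.002,0.001,0.005],"spin":0},
    {"travel":[0,0,0.004],"spin":0},
    {"travel":[0,0,0.004],"spin":0},
    {"travel":[0,0,0.003],"spin":0},
    {"travel":[0,0,0],"spin":0}
  ]
}}

```text
time_s: 8.23
tcp_pos: [0.5669, -0.1333, 0.065]
eef_rot: [179.4, 0.3, -12.9]
contact_force: [-0.0, 0.7, 0.4]
gripper_width: -0.0
```

>>> {"method": "send_rows", "body": {
  "motion": [
    {"travel":[0,0,0.003],"spin":0},
    {"travel":[0,0,0.003],"spin":0}
  ]
}}

```text
time_s: 8.4
tcp_pos: [0.5673, -0.1334, 0.0597]
eef_rot: [179.4, 0.2, -12.9]
contact_force: [-9.4, 4.6, 29.2]
gripper_width: 0.0003
```

The button is fully in (z 59.7 mm, 29 N). I rise and go to the copy key.

>>> {"method": "send_rows", "body": {
  "motion": [
    {"travel":[0,0,-0.01],"spin":0},
    {"travel":[0,0,-0.02],"spin":0},
    {"travel":[0,0,-0.02],"spin":0},
    {"travel":[0,0,0],"spin":0},
    {"travel":[0,0,0],"spin":0}
  ]
}}

```text
time_s: 8.82
tcp_pos: [0.5679, -0.133, 0.112]
eef_rot: [179.4, 0.2, -12.8]
contact_force: [0.0, -0.1, -0.8]
gripper_width: 0.0005
```

>>> {"method": "send_rows", "body": {
  "motion": [
    {"travel":[0,0.025,0],"spin":0},
    {"travel":[0,0.025,0],"spin":0},
    {"travel":[0,0.025,0],"spin":0},
    {"travel":[0,0.02,0],"spin":0},
    {"travel":[0,0,0],"spin":0}
  ]
}}

```text
time_s: 9.23
tcp_pos: [0.5473, -0.2274, 0.1131]
eef_rot: [179.5, 0.1, -12.6]
contact_force: [-0.2, -0.9, -0.2]
gripper_width: 0.0003
```

>>> {"method": "send_rows", "body": {
  "motion": [
    {"travel":[0,0,0],"spin":0}
  ]
}}

```text
time_s: 9.32
tcp_pos: [0.5468, -0.2282, 0.1126]
eef_rot: [179.5, 0.1, -12.7]
contact_force: [-0.1, 0.9, 0.1]
gripper_width: 0.0005
```

```bash
python3 d.py w5.png
```

```text
9.3667 [ 0.54676233 -0.22792875  0.11259753] [ 1.79453110e+02  1.49732602e-01 -1.26769128e+01]
wrist drive_dock [([0.6, -0.2, -0.004], 0.87, [216, 140])]
wrist power_top [([0.566, -0.135, 0.059], 0.7, [139, 208])]
wrist eject_top [([0.554, -0.18, 0.062], 0.63, [195, 211])]
wrist copy_top [([0.544, -0.234, 0.065], 0.65, [265, 210])]
wrist drive_front [([0.625, -0.205, 0.04], 0.96, [206, 114])]
```

View pics/w5.png

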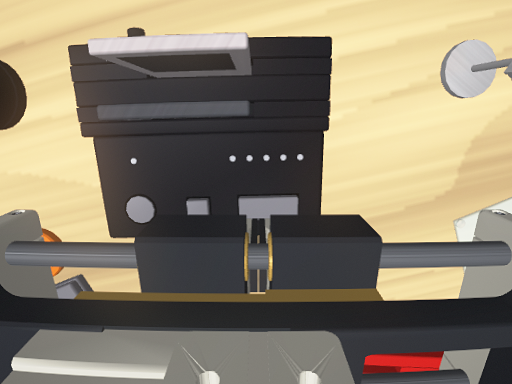

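The button at (140,209) now sits low, and the copy key is at (268,206), just beyond the fingertips. I centre on the copy key and descend.

>>> {"method": "send_rows", "body": {
  "motion": [
    {"travel":[-0.0015,0.0065,0],"spin":0},
    {"travel":[0,0,0.012],"spin":0},
    {"travel":[0,0,0.012],"spin":0},
    {"travel":[0,0,0.01],"spin":0},
    {"travel":[0,0,0],"spin":0}
  ]
}}

```text
time_s: 10.03
tcp_pos: [0.5457, -0.2321, 0.0791]
eef_rot: [179.5, -0.1, -12.3]
contact_force: [-0.2, 0.2, -0.4]
gripper_width: 0.0006
```

>>> {"method": "send_rows", "body": {
  "motion": [
    {"travel":[0,0,0],"spin":0}
  ]
}}

```text
time_s: 10.12
tcp_pos: [0.5456, -0.2321, 0.0789]
eef_rot: [179.5, -0.0, -12.3]
contact_force: [0.0, 0.3, -0.2]
gripper_width: 0.0003
```

>>> {"method": "send_rows", "body": {
  "motion": [
    {"travel":[-0.001,0.002,0.005],"spin":0},
    {"travel":[0,0,0.005],"spin":0},
    {"travel":[0,0,0.004],"spin":0},
    {"travel":[0,0,0.003],"spin":0},
    {"travel":[0,0,0.003],"spin":0}
  ]
}}

```text
time_s: 10.53
tcp_pos: [0.5452, -0.2344, 0.0597]
eef_rot: [179.5, -0.2, -12.2]
contact_force: [-9.7, 8.7, 33.5]
gripper_width: 0.0006
```

>>> {"method": "send_rows", "body": {
  "motion": [
    {"travel":[0,0,0.001],"spin":0},
    {"travel":[0,0,0.001],"spin":0},
    {"travel":[0,0,0.001],"spin":0}
  ]
}}

```text
time_s: 10.78
tcp_pos: [0.5452, -0.2343, 0.0603]
eef_rot: [179.4, -0.2, -12.1]
contact_force: [-3.3, 2.3, 7.7]
gripper_width: 0.0006
```

>>> {"method": "send_rows", "body": {
  "motion": [
    {"travel":[0,0,0.001],"spin":0},
    {"travel":[0,0,0.001],"spin":0},
    {"travel":[0,0,0.001],"spin":0},
    {"travel":[0,0,0.001],"spin":0},
    {"travel":[0,0,0.001],"spin":0}
  ]
}}

```text
time_s: 11.2
tcp_pos: [0.5451, -0.2343, 0.0602]
eef_rot: [179.3, -0.3, -12.0]
contact_force: [-4.4, 2.1, 10.0]
gripper_width: 0.0002
```

>>> {"method": "send_rows", "body": {
  "motion": [
    {"travel":[0,0,0.001],"spin":0},
    {"travel":[0,0,0.001],"spin":0},
    {"travel":[0,0,0.001],"spin":0},
    {"travel":[0,0,0.001],"spin":0},
    {"travel":[0,0,0.001],"spin":0}
  ]
}}

```text
time_s: 11.62
tcp_pos: [0.5452, -0.2343, 0.0602]
eef_rot: [179.3, -0.5, -11.9]
contact_force: [-3.8, 2.0, 10.2]
gripper_width: 0.0006
```

>>> {"method": "send_rows", "body": {
  "motion": [
    {"travel":[0,0,0.001],"spin":0},
    {"travel":[0,0,0.001],"spin":0},
    {"travel":[0,0,0.001],"spin":0},
    {"travel":[0,0,0.001],"spin":0},
    {"travel":[0,0,0.001],"spin":0}
  ]
}}

```text
time_s: 12.03
tcp_pos: [0.5452, -0.2343, 0.0602]
eef_rot: [179.2, -0.6, -11.8]
contact_force: [-3.6, 3.0, 10.1]
gripper_width: 0.0004
```

>>> {"method": "send_rows", "body": {
  "motion": [
    {"travel":[0,0,0.001],"spin":0},
    {"travel":[0,0,0.001],"spin":0},
    {"travel":[0,0,0.001],"spin":0},
    {"travel":[0,0,0.001],"spin":0},
    {"travel":[0,0,0.001],"spin":0}
  ]
}}

```text
time_s: 12.45
tcp_pos: [0.5452, -0.2343, 0.0602]
eef_rot: [179.2, -0.7, -11.7]
contact_force: [-4.2, 2.0, 10.2]
gripper_width: 0.0004
```

>>> {"method": "send_rows", "body": {
  "motion": [
    {"travel":[0,0,0.001],"spin":0},
    {"travel":[0,0,0.001],"spin":0},
    {"travel":[0,0,0.001],"spin":0},
    {"travel":[0,0,0.001],"spin":0},
    {"travel":[0,0,0.001],"spin":0}
  ]
}}

```text
time_s: 12.87
tcp_pos: [0.5452, -0.2343, 0.0602]
eef_rot: [179.1, -0.8, -11.6]
contact_force: [-3.2, 2.5, 10.8]
gripper_width: 0.0003
```

>>> {"method": "send_rows", "body": {
  "motion": [
    {"travel":[0,0,0.001],"spin":0},
    {"travel":[0,0,0.001],"spin":0},
    {"travel":[0,0,0.001],"spin":0},
    {"travel":[0,0,0.001],"spin":0},
    {"travel":[0,0,0.001],"spin":0}
  ]
}}

```text
time_s: 13.28
tcp_pos: [0.5452, -0.2343, 0.0602]
eef_rot: [179.1, -0.9, -11.5]
contact_force: [-3.4, 2.5, 10.1]
gripper_width: 0.0003
```

>>> {"method": "send_rows", "body": {
  "motion": [
    {"travel":[0,0,0.001],"spin":0},
    {"travel":[0,0,0.001],"spin":0},
    {"travel":[0,0,0.001],"spin":0},
    {"travel":[0,0,0.001],"spin":0},
    {"travel":[0,0,0.001],"spin":0}
  ]
}}

```text
time_s: 13.7
tcp_pos: [0.5452, -0.2343, 0.0603]
eef_rot: [179.0, -1.1, -11.4]
contact_force: [-4.3, 4.0, 10.1]
gripper_width: 0.0007
```

The key was held down about 3 s at a steady 10 N, z 60.2 mm. Now I let go and move clear.

>>> {"method": "send_rows", "body": {
  "motion": [
    {"travel":[0,0,-0.008],"spin":0},
    {"travel":[0,0,-0.02],"spin":0},
    {"travel":[0,0,-0.03],"spin":0},
    {"travel":[0,0,-0.035],"spin":0},
    {"travel":[0,0,-0.035],"spin":0}
  ]
}}

```text
time_s: 14.12
tcp_pos: [0.5387, -0.2309, 0.1856]
eef_rot: [179.0, -0.2, -11.5]
contact_force: [-0.3, 0.9, -0.2]
gripper_width: 0.0005
```

>>> {"method": "send_rows", "body": {
  "motion": [
    {"travel":[0,0,-0.02],"spin":0},
    {"travel":[0,0,0],"spin":0},
    {"travel":[0,0,0],"spin":0}
  ]
}}

```text
time_s: 14.37
tcp_pos: [0.5424, -0.2315, 0.2167]
eef_rot: [179.0, -1.1, -11.4]
contact_force: [-0.7, -0.1, -1.5]
gripper_width: 0.0002
```

```bash
python3 d.py w6.png
python3 - <<'E'
from h import *
T=shot("scene","scene3.png")[0]; find("scene",T,["rocker_on_face","zoom_lens","card_case","body_cap","drawer_lip"],1)
a=cv2.imread('pics/w6.png'); b=cv2.imread('pics/scene3.png')
cv2.imwrite('pics/end.png',np.hstack([cv2.resize(a,(400,300)),cv2.resize(b[140:320,110:350],(400,300))]))
E
```

```text
14.4167 [ 0.54251583 -0.23165992  0.21677307] [178.97409749  -1.08029008 -11.41327617]
wrist drive_dock [([0.6, -0.201, -0.004], 0.73, [223, 132])]
wrist power_top [([0.568, -0.133, 0.06], 0.54, [167, 175])]
wrist eject_top [([0.558, -0.18, 0.065], 0.6, [207, 176])]
wrist copy_top [([0.544, -0.233, 0.065], 0.8, [255, 178])]
wrist drive_front [([0.624, -0.21, 0.038], 0.81, [223, 112])]
scene rocker_on_face []
scene zoom_lens [([0.693, 0.0, -0.0], 0.6, [224, 259])]
scene card_case [([0.436, 0.012, 0.0], 0.81, [266, 207])]
scene body_cap [([0.526, 0.022, -0.001], 0.6, [257, 225])]
scene drawer_lip [([0.558, 0.469, 0.112], 0.89, [422, 246])]
```

View pics/end.png

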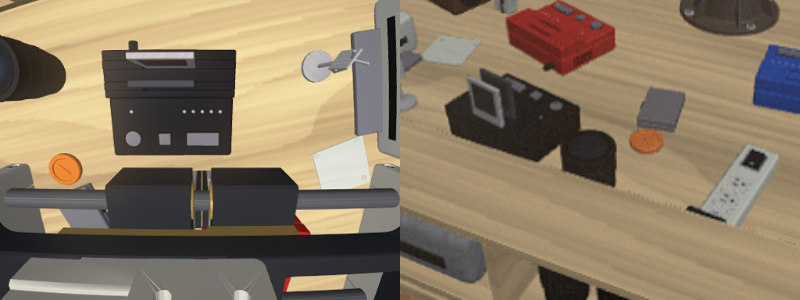

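The final view shows the button in at (133,139), the eject key at (165,139) and copy key at (203,139) up, and the neighbours unmoved. The arm is clear, so I'm handing in.

```bash
python3 -c "
from plant import r
print(r.close_job())"
```

```text
the job is handed in; nothing more can be done
None
```

I switched the rocker on, pressed the round power button in, then held the copy key down for about 3 s, lifted clear and handed the job in at about 14.5 s of the 64 s allowed. No verdict was reported.

| Step | Fingertip height at the press | Force (vertical) | Last check |
|---|---|---|---|
| Rocker | 39.3 mm | 35 N | Lay level in its frame in the wrist picture |
| Power button | 59.7 mm | 29 N | Its top now reads 60 mm, so it stayed in |
| Copy key | 60.2 mm | 34 N at first, then about 10 N | Its top reads 65 mm, so it is back up |

- **Left alone:** The eject key reads 65 mm, so it is up. The lens and drawer lip read within a few millimetres of where they started. The front drive, card case, body cap and clip holder look undisturbed. I did not re-measure the rear drive or the coaster.
- **Clear of everything:** The hand ended about 217 mm above the shelf with only noise-level force.
- **Check that failed:** The network did not find the rocker in the last scene picture. That it is on rests on the earlier wrist picture and the press height.

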